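Slide the jar rack across the gap onto the shaker

ROBOT

A 7-joint arm with a two-finger parallel gripper is mounted at the origin on the work surface. World frame = base frame: x ahead of the robot, y to its left, z up, the work surface at z = 0. Lengths are in mm, angles in rad, forces in N, time in s.
With the tool pointing down it reaches from about 400 to 900 mm from the base axis. Payload 5.6 kg.
Tool frame: the origin (TCP) lies midway between the tips of the shut fingers; the grasp point (between the pads) lies 19 mm behind it; x points along the fingers, y is the direction in which the jaws open and shut, and the axes are right-handed (so a half turn about x gives the same grasp; the last joint's range is limited). The gripper opens to 92 mm and grips with 3 to 60 N. Pads are 20 mm wide; open, the fingers measure 128 mm over their backs; the gripper's body (75 mm by 189 mm) begins 69 mm behind the grasp point.
Start: joints at [1.234, 0.468, -0.012, 1.603, 0.006, 1.071, -0.056], TCP at [188.193, -622.168, 214.592] pointing down, gripper open.
Joint ranges: [-2.53, 2.53], [-0.31, 2.02], [-1.57, 1.55], [0.28, 2.44], [-1.29, 4.43], [0.15, 1.84], [-2.92, 2.92]. Speed limits (rad/s): [2.57, 2.57, 3.14, 3.14, 3.14, 3.14, 3.14].

INTERFACE

Orientations are given as a rotation vector (axis times angle).
In Python, from cell import robot, grip, kin, viewer gives the robot as it stands. Calls block until the motion is done:
- robot.movep(position, orientation): joint-space move of the TCP to a pose.
- robot.servo_line(position, feed=150, rotation=None): straight line of the TCP; rotation=None keeps the orientation; feed is the mean speed in mm/s.
- robot.goto_joints(angles): joint-space move.
- grip(opening, newtons=None): opening from 0.0 (shut) to 1.0 (fully open); newtons is the grip in N (None keeps the last); returns when the fingers have stopped.
- robot.hold(seconds).
- kin.ik(position, orientation): joint angles nearest the present ones, or None.
- robot.observe(): the state.
- viewer.read_camera(name): name is "scene" or "top"; returns the picture (420x560x3 uint8, red, green, blue); there is no depth.
- viewer.camera_info(name): a dict with "camera_matrix" (3x3 intrinsics, pixels), "R" (3x3) and "t" (3): a world point X has camera coordinates R X + t. Camera axes: x right, y down, z forward; pixel columns grow to the right and rows downward; lengths in mm; the calibration is good to about 2 mm. A picture is of the moment at which its call begins. camera_info takes no time and is no camera call.
A pose or a line that the arm cannot do raises robot.IKError and nothing moves.
- robot.job_done(): hands the job in, once; it reports no verdict.
Trained networks look in the newest picture that a camera, given by its name, has taken for a name from the list of things; names that differ only in an ending like _2 or _b are one class to them, and where a whole thing is asked for, a point or a joint stands for the part that bears it (a point fixed in the world has none). Each returns a list of dicts, best first, with "confidence" (0 to 1); they miss things now and then, are a little off and sometimes report something else, mostly with a low value. They report only what shows in the picture. A call takes as long as a camera call.
- viewer.silhouettes(name, camera): "mask" (420x560 bool, what is visible of it).
- viewer.pinpoint(name, camera): "at" ([x, y, z] in mm, in the coordinates of the camera as it stood for that picture, good to about 4 mm: a listed point, or the origin of a listed thing).
The state is a dict: "t": time; "joints": joint angles; "joint_velocities": joint speeds; "joint_torque": joint torques, N m; "tcp_pos": TCP position; "tcp_rot": TCP orientation; "contact_force": force on the tool from outside, world axes, zero at the start; "wrist_torque": the same for the moment, N m; "grip_width": opening from 0.0 (shut) to 1.0 (fully open).
Only numpy, scipy, OpenCV 4.12 (cv2) and the standard library are available. Lean on these libraries where they do the work, as an engineer would, in place of code of your own. Each camera call takes 0.05 s, during which the arm holds its last target.

TASK

Slide the rack of sample jars off the loading stand, straight across the gap and onto the shaker's platform, and on against the spring clamp bar until both catches have snapped in behind it; then let go. Do not lift it: the rack is heavy at its front, so bear down lightly (about half a kilo) on the ledge at its back until the front has landed, then ease off before the back leaves the stand, keeping the rack level all the way (neither end may dip even 2 mm). Push gently, never with more than about 1.5 kilos, so that the platform is not shoved along its rails and nothing else is disturbed.

Things in the scene. Friction and masses are not known exactly. Their poses are not given: they have to be found in the camera images.
- rack: Rack to move: grey base board 160 wide (x) x 245 long (y) x 8 mm, with a plywood frame (the block) 150 x 165 x 45 mm on its front part, full of nine amber jars with black caps (tops 65.5 mm above the underside, no finger room between). 0.58 to 0.79 kg, centre of mass 89 mm from the front end. Origin: centre of the underside; z up, -y to its front end (the way it slides), x along its width.
- rack_nose (a point): Middle of the lower front edge of the rack's board; axes as the rack. It must come down on the platform, not into the gap.
- rack_ledge (a point): Middle of the line where the block's upright rear face (150 wide, 45 mm high) meets the top of the board, 8 mm above the underside. From here the bare board reaches 80 mm back (+y) over its whole width: a flat ledge for fingertips to bear down on while they push on the block's rear face. 2 to 6 N there keep the front up until it lands; past the stand's edge over 2 N tips the rack back. Axes as the rack.
- stand: Fixed loading stand, flat steel top 220 (x) x 270 mm (y), about 120.6 mm high; origin at the centre of its foot, the edge at the gap is 135 mm from it towards -y. Its top is 0.3 to 1 mm higher than the platform.
- stand_edge (a point): Middle of the stand's top edge at the gap; axes as the stand (-y out over the gap).
- platform_entry (a point): Middle of the platform's entry edge, on its top, 120 mm above the table, facing the stand over a gap of 109 to 125 mm (its rounded edge, 4 mm radius, takes a front end up to about 2 mm low). Axes: -y along the platform to the clamp bar, x along the edge, z up. In this frame the seated rack's origin is at x 0, y -173 mm, z 0. The platform is parked on slide rails along y; its drive gives way to pushes over about 15 N.
- shaker: Fixed reciprocating shaker below the platform, white housing 270 (x) x 310 (y) x 88 mm; origin on the table at its middle, axes as platform_entry. On the platform, side guides 20 mm high stand at x = +-83 mm from y -310 to -75 mm of platform_entry, flared to 93 mm at y -57 mm: 3 mm clear of the board on each side.
- clamp_bar (a joint): Travel (m) of the rubber-sleeved spring bar across the platform's far end: 0 free, 0.005 at its stop. It pushes back with 2 N at first and 0.7 N more per mm. The catches snap in behind the rack when the bar is pushed in about 3.7 mm; let go, the rack springs back about 0.5 mm against the catches. Pushing on to the bar's stop shoves the platform.
- catch_a (a joint): Angle (rad) of the spring catch at the platform's entry on the robot's side: a 42 mm steel blade pivoted at x -90, y -10 mm of platform_entry, its free tip slanting in to x -76, y -50 mm. 0 is sprung in; the passing rack pushes it out to about 0.14 (about 1 N), and it snaps back to 0 behind the rack's rear end.
- catch_b (a joint): The same catch, mirrored, on the side away from the robot.
- tin_a: Bystander: lidded aluminium tin, 61 mm across, 42 mm high, on the table in the gap between stand and shaker; origin under its centre.
- tin_b: Bystander: another such tin beyond the shaker.
- mortar: Bystander: white porcelain bowl, 150 mm across, 75 mm high.
- cup: Bystander: brown paper cup, 72 mm across, 85 mm high.
- core_ring: Bystander: steel soil sampling ring, 54 mm across, 50 mm high.
- spare_jar: Bystander: a single such jar, 41 mm across, 58 mm high.
- spatula: Bystander: spatula lying beyond the shaker's end, 200 mm long.

How it is judged (in metres and radians):
On the way, in this order (a step that is already met when the one before it is completed fails the run):
1. the rack's front end has crossed the gap and is on the platform, the rack level (y of rack_nose in the frame of platform_entry below -0.01 m and angle between rack's own z axis and vertical below 0.016 rad and z of rack_nose in the frame of platform_entry below 0.006 m), for 0.1 s.
2. the whole rack is on the platform between the guides (y of rack in the frame of platform_entry below -0.135 m and angle between rack's own z axis and vertical below 0.016 rad and angle between the y axis of rack and the y axis of platform_entry, either way round below 0.06 rad), for 0.1 s.
At the end, for the whole second after the job is handed in: The rack lies flat and at rest on the platform between the guides (within 6 mm of the middle, 0.05 rad), held between the pressed clamp bar (over 1 mm) and both catches sprung in behind it (under 0.06 rad), its origin 169.5 to 179.5 mm in from the entry edge (y of rack in the frame of platform_entry between -0.1795 and -0.1695 m and x of rack in the frame of platform_entry between -0.006 and 0.006 m and z of rack in the frame of platform_entry below 0.003 m and angle between rack's own z axis and vertical below 0.016 rad and angle between the y axis of rack and the y axis of platform_entry, either way round below 0.05 rad and value of joint clamp_bar above 0.001 m and value of joint each of catch_a, catch_b below 0.06 rad and linear speed of rack below 0.01 m/s); the robot touches nothing.
It fails at once if the rack sags or tips more than 0.018 rad out of level (angle between rack's own z axis and vertical above 0.018 rad).
It fails at once if the rack is lifted (its underside more than 12 mm above the platform's height) (z of rack in the frame of platform_entry above 0.012 m).
It fails at once if the platform is shoved more than 3 mm along its rails (distance of platform_entry from where it was at the start of the episode above 0.003 m).
It fails at once if the fingers press or push on the rack with more than 22 N in all (contact force between the fingers and rack above 22 N).
It fails at once if a bystander is moved more than 30 mm (distance of any of tin_a, tin_b, mortar, cup, core_ring, spare_jar, spatula from where it was at the start of the episode above 0.03 m).
It also fails if it takes over 67 s, if anything falls off the work surface, if the arm or the gripper's body presses on something with over 40 N, if the wrist force passes 120 N, or if a joint passes its speed limit or range.

## Working session

There is one attempt and no reset: what is moved stays moved. The work goes in short steps, each a Python script; the robot and the scene stay as the last script left them, time stands still between calls to the robot, and variables do not carry over. Pictures are saved under pics/ and viewed, and the job is handed in when it is done.

```bash
ls; mkdir -p pics; cat > h.py <<'E'
import numpy as np, cv2
from cell import robot, grip, kin, viewer
def cam2w(p,c):
    i=viewer.camera_info(c); return np.array(i["R"]).T@(np.array(p)-np.array(i["t"]))
def w2px(X,c):
    i=viewer.camera_info(c); q=np.array(i["camera_matrix"])@(np.array(i["R"])@np.array(X,float)+np.array(i["t"])); return q[:2]/q[2]
def px2w(px,z,c):
    i=viewer.camera_info(c); R=np.array(i["R"]);t=np.array(i["t"])
    d=R.T@np.linalg.inv(np.array(i["camera_matrix"]))@np.array([px[0],px[1],1.]); o=-R.T@t
    return o+d*(z-o[2])/d[2]
def save(img,n): cv2.imwrite("pics/"+n,cv2.cvtColor(np.asarray(img),cv2.COLOR_RGB2BGR))
E
cat > a.py <<'E'
from h import *
np.set_printoptions(precision=3,suppress=True)
s=robot.observe(); print({k:np.round(v,3) for k,v in s.items()})
for c in("scene","top"):
    im=viewer.read_camera(c); save(im,"a_%s.png"%c)
    i=viewer.camera_info(c); print(c,"cam at",-np.array(i["R"]).T@np.array(i["t"]),i["camera_matrix"])
    for n in["rack","rack_nose","rack_ledge","stand","stand_edge","platform_entry","shaker"]:
        for d in viewer.pinpoint(n,c)[:1]: print(c,n,round(d["confidence"],2),cam2w(d["at"],c))
E
python3 a.py
```

```text
pics
{'t': np.float64(0.0), 'joints': array([ 1.234,  0.468, -0.012,  1.604,  0.006,  1.071, -0.056]), 'joint_velocities': array([-0.001,  0.001, -0.001,  0.001,  0.001, -0.001, -0.002]), 'joint_torque': array([  0.   , -52.058,  -0.013, -24.375,  -0.057,   0.017,   0.   ]), 'tcp_pos': array([ 188.006, -621.616,  213.642]), 'tcp_rot': array([ 2.064,  0.307, -2.065]), 'contact_force': array([-0.039, -0.536,  0.611]), 'wrist_torque': array([-0.035,  0.004, -0.036]), 'grip_width': np.float64(0.998)}
scene cam at [1280.955  240.176  626.305] [[417.727   0.    279.152]
 [  0.    417.727 217.818]
 [  0.      0.      1.   ]]
scene rack 0.94 [578.429 263.783 123.719]
scene rack_ledge 0.96 [580.767 309.173 126.022]
scene stand 0.86 [576.203 268.239   0.023]
scene stand_edge 0.69 [553.138 137.85  122.964]
scene platform_entry 0.6 [533.138  19.665 123.561]
scene shaker 0.63 [ 517.158 -133.313   -3.959]
top cam at [ 552.464  -57.049 1061.457] [[416.906   0.    276.253]
 [  0.    416.906 205.428]
 [  0.      0.      1.   ]]
top rack 0.58 [577.839 265.065 116.91 ]
top rack_nose 0.97 [571.519 144.842 121.662]
top stand_edge 0.62 [551.464 133.876 120.791]
top platform_entry 0.56 [534.636  21.862 117.514]
top shaker 0.74 [ 516.537 -130.576    0.414]
```

View pics/a_scene.png

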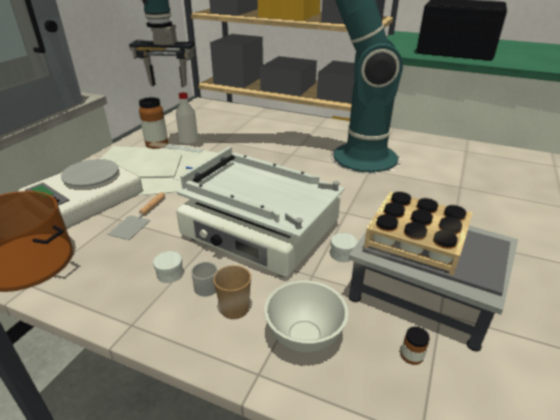

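View pics/a_top.png

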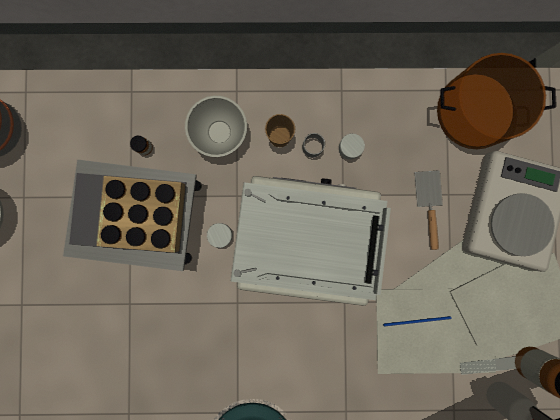

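The top view shows the rack on the stand around px (140,213), front end to the right, with the platform around (313,240). tin_a is in the gap at (220,236). Everything is yawed by about 6°, so I'll fit the edges more precisely.

```bash
python3 - <<'E'
import cv2
im=cv2.imread("pics/a_top.png")
cv2.imwrite("pics/z1.png",cv2.resize(im[150:280,55:205],None,fx=4.6,fy=4.6,interpolation=cv2.INTER_CUBIC)[:600,:800])
cv2.imwrite("pics/z2.png",cv2.resize(im[165:315,220:400],None,fx=4,fy=4,interpolation=cv2.INTER_CUBIC))
im=cv2.imread("pics/a_scene.png")
cv2.imwrite("pics/z3.png",cv2.resize(im[140:340,170:530],None,fx=2.2,fy=2.2,interpolation=cv2.INTER_CUBIC))
E
```

```text
(no output)
```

View pics/z1.png

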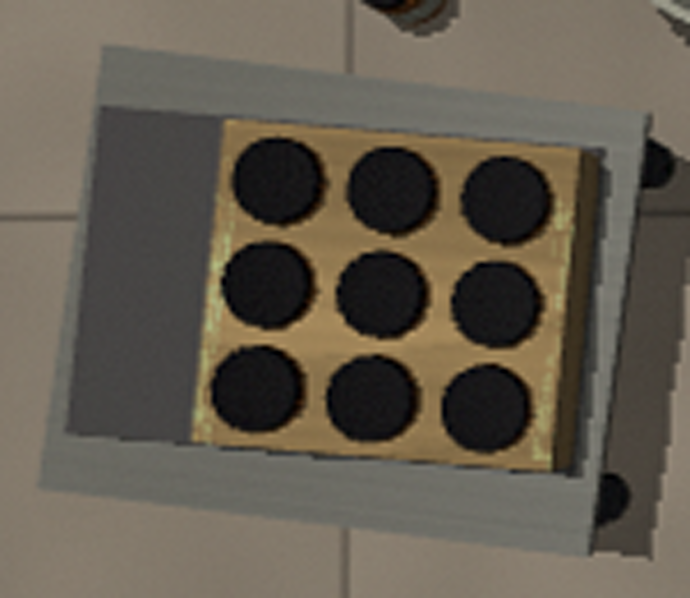

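View pics/z2.png

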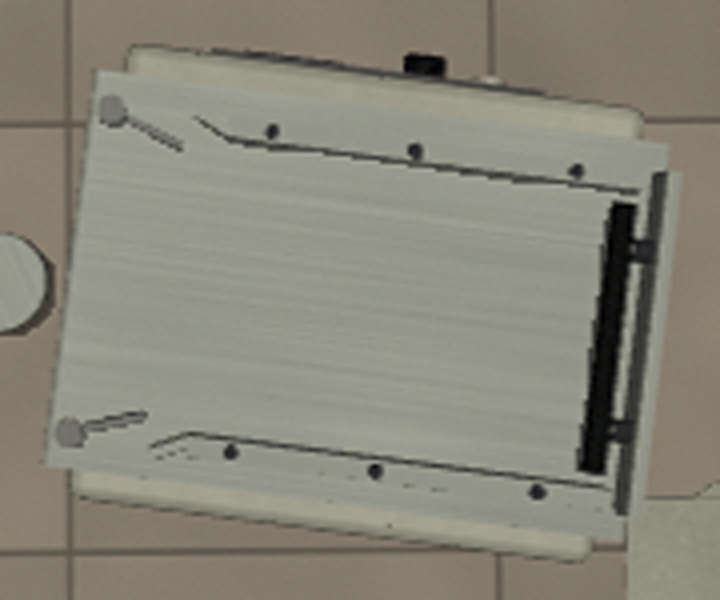

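View pics/z3.png

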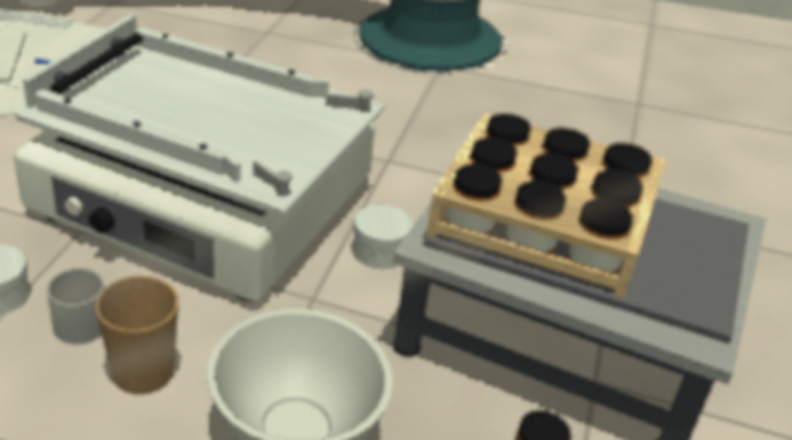

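```bash
cat > edges.py <<'E'
from h import *
def edge(img,p,q,c,z,w=3,n=40,lo=.08,hi=.92):
    g=cv2.cvtColor(img,cv2.COLOR_BGR2GRAY).astype(np.float32) if img.ndim==3 else img
    p=np.array(p,float);q=np.array(q,float);d=(q-p)/np.linalg.norm(q-p);nn=np.array([-d[1],d[0]])
    o=np.arange(-w,w+.01,.25); pts=[]
    for s in np.linspace(lo,hi,n):
        b=p+s*(q-p); xy=(b+o[:,None]*nn).astype(np.float32)
        v=cv2.remap(g,xy[:,0].reshape(1,-1),xy[:,1].reshape(1,-1),cv2.INTER_LINEAR)[0]
        gr=np.abs(np.convolve(v,np.r_[np.ones(4),-np.ones(4)],'valid')); k=gr.argmax()
        oo=o[k]+.25*3.5 if True else 0
        pts.append(b+oo*nn)
    pts=np.array(pts,np.float32)
    vx,vy,x0,y0=cv2.fitLine(pts,cv2.DIST_HUBER,0,.01,.01).ravel()
    res=np.median(np.abs((pts[:,0]-x0)*vy-(pts[:,1]-y0)*vx))
    A=px2w((x0-30*vx,y0-30*vy),z,c);B=px2w((x0+30*vx,y0+30*vy),z,c)
    return (A+B)/2,(B-A)/np.linalg.norm(B-A),res
def inter(l1,l2):
    M=np.array([l1[1][:2],-l2[1][:2]]).T; s=np.linalg.solve(M,(l2[0]-l1[0])[:2]); return l1[0]+s[0]*l1[1]
E
cat > b.py <<'E'
from edges import *
np.set_printoptions(precision=4,suppress=True)
im=cv2.imread("pics/a_top.png")
Z1=lambda x,y:(55+x/4.6-.4,150+y/4.6-.4); Z2=lambda x,y:(220+x/4-.4,165+y/4-.4)
E={}
def do(n,p,q,z,**k):
    E[n]=edge(im,p,q,"top",z,**k); m,d,r=E[n]; print(n,m,"ang",np.degrees(np.arctan2(d[1],d[0])),"res",round(float(r),2))
do("st_far",Z1(102,46),Z1(650,115),120.6)
do("st_near",Z1(38,487),Z1(588,555),120.6)
do("st_gap",Z1(650,115),Z1(588,555),120.6,hi=.75,lo=.3)
do("st_back",Z1(102,46),Z1(38,487),120.6)
do("rk_far",Z1(102,107),Z1(220,119),128.6)
do("rk_near",Z1(66,433),Z1(190,445),128.6)
do("rk_nearl",Z1(190,445),Z1(560,474),128.6)
do("rk_back",Z1(102,107),Z1(66,433),128.6)
do("rk_face",Z1(222,119),Z1(193,440),173.6)
do("bk_far",Z1(222,119),Z1(580,150),173.6)
do("bk_near",Z1(193,440),Z1(550,470),173.6)
do("pl_entry",Z2(98,70),Z2(47,465),120)
do("pl_far",Z2(98,70),Z2(668,145),120)
do("pl_near",Z2(47,465),Z2(620,540),120)
do("gd_far",Z2(232,140),Z2(635,192),140,w=2)
do("gd_near",Z2(190,434),Z2(610,488),140,w=2)
E
python3 b.py
```

```text
st_far [682.507  244.8268 120.6   ] ang -97.52899647716461 res 0.23
st_near [468.4595 301.7657 120.6   ] ang -97.63659771397187 res 0.07
st_gap [543.5303 133.9302 120.6   ] ang -7.726094155914338 res 0.16
st_back [575.5941 400.0966 120.6   ] ang -9.049393800071458 res 0.61
rk_far [666.9162 353.0188 128.6   ] ang -95.9342389100781 res 0.19
rk_near [507.184 367.679 128.6  ] ang -95.0605349955544 res 0.19
rk_nearl [499.5836 264.4872 128.6   ] ang -95.31345724417295 res 0.52
rk_back [584.8304 390.0072 128.6   ] ang -5.312819028098411 res 0.12
rk_face [579.7103 310.2613 173.6   ] ang -5.074506165625704 res 0.14
bk_far [648.9444 225.3251 173.6   ] ang -95.8253041979103 res 0.4
bk_near [500.4736 228.9725 173.6   ] ang -95.01833068914895 res 0.58
pl_entry [534.039   22.7683 120.    ] ang -7.707512987994793 res 0.15
pl_far [ 623.877 -146.738  120.   ] ang -96.91958579234591 res 0.46
pl_near [406.2273 -97.3832 120.    ] ang -98.00745697090449 res 0.2
gd_far [ 589.3091 -172.4713  140.    ] ang -97.92073058729126 res 0.28
gd_near [ 428.0099 -162.0278  140.    ] ang -98.49376348205098 res 0.8
```

```bash
cat >> b.py <<'E'
print("----")
a=np.radians(-7.68); xp=np.array([np.cos(a),np.sin(a)]); yp=np.array([-np.sin(a),np.cos(a)])
for n in E: print(n,"u %.2f v %.2f"%(E[n][0][:2]@xp,E[n][0][:2]@yp))
a2=np.radians(-5.2); xr=np.array([np.cos(a2),np.sin(a2)]); yr=np.array([-np.sin(a2),np.cos(a2)])
for n in E:
  if n[:2] in("rk","bk"): print(n,"rack u %.2f v %.2f"%(E[n][0][:2]@xr,E[n][0][:2]@yr))
E
python3 b.py | sed -n '/----/,$p'
```

```text
----
st_far u 643.67 v 333.84
st_near u 423.93 v 361.66
st_gap u 520.76 v 205.37
st_back u 516.96 v 473.43
rk_far u 613.76 v 438.98
rk_near u 453.50 v 432.16
rk_nearl u 459.76 v 328.88
rk_back u 527.46 v 464.67
rk_face u 533.05 v 384.95
bk_far u 613.01 v 310.03
bk_near u 465.38 v 293.80
pl_entry u 526.21 v 93.93
pl_far u 637.89 v -62.05
pl_near u 415.60 v -42.22
gd_far u 607.07 v -92.17
gd_near u 445.82 v -103.38
rk_far rack u 632.18 v 412.01
rk_near rack u 471.77 v 412.13
rk_nearl rack u 473.56 v 308.68
rk_back rack u 547.08 v 441.41
rk_face rack u 549.20 v 361.52
bk_far rack u 625.85 v 283.21
bk_near rack u 477.66 v 273.39
```

```bash
cat > c.py <<'E'
from h import *
from scipy.spatial.transform import Rotation as Ro
np.set_printoptions(precision=3,suppress=True)
s=robot.observe(); M=Ro.from_rotvec(s["tcp_rot"]).as_matrix(); print(M, s["t"])
for n in range(5):
    robot.hold(.05); s=robot.observe(); print(s["t"],s["contact_force"],s["tcp_pos"])
def rot(yaw,sg):  # tool x down, tool y along +-x_r
    y=sg*np.array([np.cos(yaw),np.sin(yaw),0]); x=np.array([0,0,-1.]); return Ro.from_matrix(np.c_[x,y,np.cross(x,y)]).as_rotvec()
def uv(u,v,a): return np.array([u*np.cos(a)-v*np.sin(a),u*np.sin(a)+v*np.cos(a)])
a=np.radians(-5.2);ap=np.radians(-7.68)
for sg in(1,-1):
    for nm,p,r in(("start",[*uv(552,386.5,a),150],rot(a,sg)),("mid",[*uv(530,280,ap),129],rot(ap,sg)),("end",[*uv(526.5,93.9-173+42.5+10,ap),128],rot(ap,sg))):
        print(sg,nm,p,kin.ik(p,r))
E
python3 c.py
```

```text
[[-0.     0.29  -0.957]
 [-0.    -0.957 -0.29 ]
 [-1.     0.     0.   ]] 0.8
0.85 [0.437 0.043 0.352] [ 188.207 -622.156  214.615]
0.9 [ 0.225 -0.319  0.052] [ 188.208 -622.176  214.623]
0.95 [-0.39   0.038 -0.278] [ 188.162 -622.168  214.602]
1.0 [ 0.641 -0.379 -0.719] [ 188.201 -622.155  214.608]
1.05 [ 0.183 -0.183 -0.318] [ 188.184 -622.158  214.596]
1 start [np.float64(584.7576802824576), np.float64(334.88013579589784), 150] [ 0.049  0.814 -0.988  1.547  0.717  1.177 -1.171]
1 mid [np.float64(562.6651244343313), np.float64(206.6590374150096), 129] [ 0.338  0.787 -1.092  1.753  0.78   1.106 -1.151]
1 end [np.float64(518.2224163823786), np.float64(-96.72299188305027), 128] [ 0.572  0.444 -0.557  1.948  0.311  0.835 -0.286]
-1 start [np.float64(584.7576802824576), np.float64(334.88013579589784), 150] [ 0.17   1.036 -1.334  1.54   1.018  1.384  1.8  ]
-1 mid [np.float64(562.6651244343313), np.float64(206.6590374150096), 129] [ 0.429  0.969 -1.33   1.748  0.993  1.274  1.852]
-1 end [np.float64(518.2224163823786), np.float64(-96.72299188305027), 128] [-0.813  0.803  1.348  2.029 -0.904  1.104 -2.314]
```

```bash
cat >> h.py <<'E'
from scipy.spatial.transform import Rotation as Ro
def rot(yaw):
    y=np.array([np.cos(yaw),np.sin(yaw),0]); x=np.array([0,0,-1.]); return Ro.from_matrix(np.c_[x,y,np.cross(x,y)]).as_rotvec()
def uv(u,v,a): return np.array([u*np.cos(a)-v*np.sin(a),u*np.sin(a)+v*np.cos(a)])
AR=np.radians(-5.2); AP=np.radians(-7.68)
E
python3 - <<'E'
from h import *
np.set_printoptions(precision=3,suppress=True)
s=robot.observe(); p=s["tcp_pos"]; robot.servo_line([p[0],p[1],300],feed=200)
q=np.array(robot.observe()["joints"]); q[0]=-0.5; q[6]+=0.6; robot.goto_joints(q)
s=robot.observe(); print(s["t"],s["tcp_pos"],Ro.from_rotvec(s["tcp_rot"]).as_matrix()[:,1])
for nm,p,r in(("hi",[*uv(552,386.5,AR),250],rot(AR)),("start",[*uv(552,386.5,AR),129],rot(AR)),("mid",[*uv(530,280,AP),129],rot(AP)),("end",[*uv(526.5,93.9-173+42.5+10,AP),128],rot(AP))):
    print(nm,np.array(p),kin.ik(p,r))
E
```

```text
5.075 [584.022 284.161 299.164] [ 0.495  0.869 -0.001]
hi [584.758 334.88  250.   ] [-0.703  0.478  0.19   1.513 -0.095  1.16  -0.586]
start [584.758 334.88  129.   ] [-0.696  0.595  0.18   1.617 -0.125  0.94  -0.563]
mid [562.665 206.659 129.   ] [-0.564  0.482  0.204  1.813 -0.124  0.859 -0.436]
end [518.222 -96.723 128.   ] [-0.159  0.382  0.343  1.995 -0.177  0.792  0.151]
```

```bash
python3 - <<'E'
from h import *
np.set_printoptions(precision=3,suppress=True)
P=uv(552,386.5,AR)
robot.movep([*P,230],rot(AR)); robot.servo_line([*P,140],feed=120)
robot.hold(.1)
F=[];
for i in range(8): robot.hold(.03);F.append(robot.observe()["contact_force"])
s=robot.observe(); print(s["t"],s["tcp_pos"],P,s["grip_width"],np.mean(F,0),np.std(F,0)); print(Ro.from_rotvec(s["tcp_rot"]).as_matrix())
for c in("top","scene"): save(viewer.read_camera(c),"d_%s.png"%c)
im=cv2.imread("pics/d_top.png"); cv2.imwrite("pics/d1.png",cv2.resize(im[150:280,40:205],None,fx=4.6,fy=4.6,interpolation=cv2.INTER_CUBIC))
im=cv2.imread("pics/d_scene.png"); cv2.imwrite("pics/d2.png",cv2.resize(im[100:320,330:540],None,fx=2.7,fy=2.7,interpolation=cv2.INTER_CUBIC))
E
```

```text
7.3917 [584.893 334.996 140.404] [584.758 334.88 ] 1.0021188884394039 [ 0.005 -0.189  0.189] [0.496 0.441 0.413]
[[ 0.001  0.996 -0.091]
 [ 0.    -0.091 -0.996]
 [-1.     0.    -0.   ]]
```

View pics/d1.png

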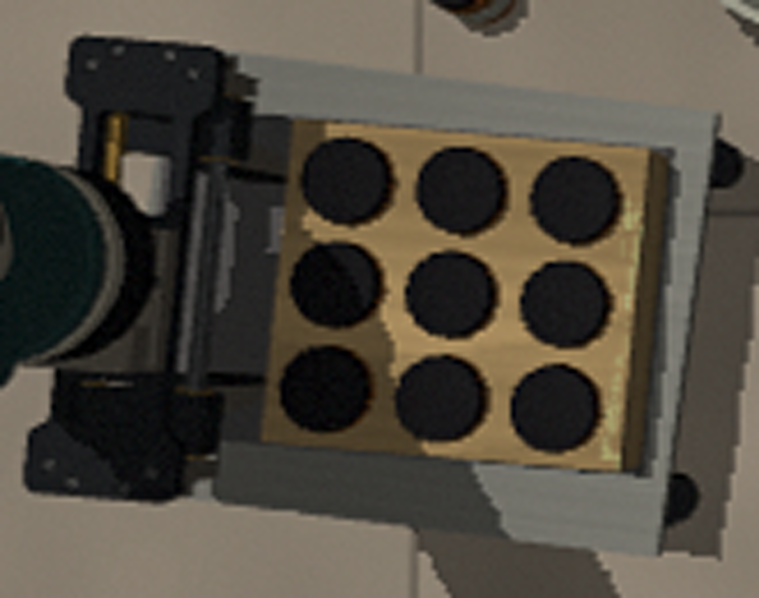

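View pics/d2.png

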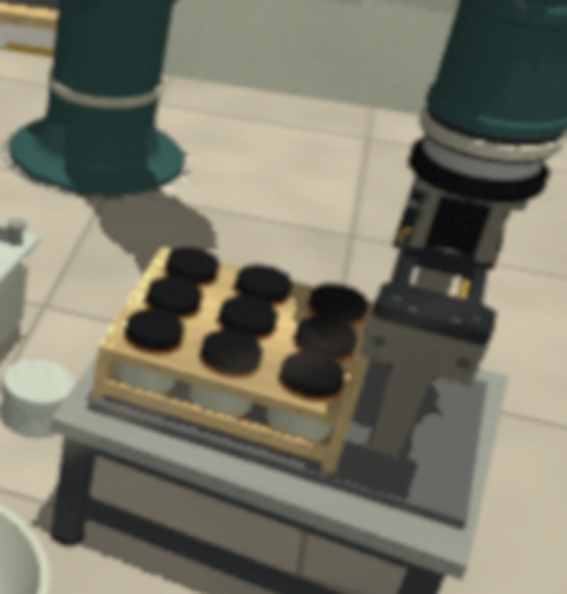

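The fingers hang clear above the grey ledge behind the block. Next I descend until they touch it, then move forward to the face.

```bash
cat >> h.py <<'E'
def force(n=4,dt=.02):
    F=[]
    for i in range(n): robot.hold(dt); F.append(robot.observe()["contact_force"])
    return np.mean(F,0)
E
python3 - <<'E'
from h import *
np.set_printoptions(precision=2,suppress=True)
P=uv(552,386.5,AR); z=131.5
robot.servo_line([*P,z],feed=60)
while z>126.5:
    f=force(3); s=robot.observe(); print(round(s["t"],2),z,s["tcp_pos"],f)
    if f[2]>1.5: break
    z-=.5; robot.servo_line([*P,z],feed=20)
E
```

```text
7.83 131.5 [584.54 334.72 130.98] [ 0.   -0.03  0.56]
8.13 131.0 [584.83 334.92 131.11] [ 0.25 -0.12 -0.24]
8.43 130.5 [584.74 334.88 130.49] [ 0.04 -0.38 -0.51]
8.73 130.0 [584.73 334.88 129.97] [0.67 0.13 0.2 ]
9.03 129.5 [584.75 334.86 129.47] [-0.06 -0.22  0.2 ]
9.33 129.0 [584.87 334.96 129.17] [-0.12 -0.01  0.77]
9.63 128.5 [584.9  334.96 129.17] [-1.29 -1.36  5.64]
```

```bash
python3 - <<'E'
from h import *
np.set_printoptions(precision=2,suppress=True)
yr=np.array([-np.sin(AR),np.cos(AR)]);xr=np.array([np.cos(AR),np.sin(AR)])
v=386.5; z=129.0
robot.servo_line([*uv(552,v,AR),z],feed=20)
for dv in [8,3]+[2]*8:
    v-=dv; robot.servo_line([*uv(552,v,AR),z],feed=30)
    f=force(4); s=robot.observe(); p=s["tcp_pos"][:2]; print(round(s["t"],2),v,"tcp u %.2f v %.2f z %.2f"%(p@xr,p@yr,s["tcp_pos"][2]),"f lat %.2f fwd %.2f z %.2f"%(f[:2]@xr,f[:2]@yr,f[2]), s["wrist_torque"])
    if f[:2]@yr>1.5: break
E
```

```text
10.37 378.5 tcp u 552.14 v 378.09 z 129.18 f lat -0.63 fwd 0.09 z 4.24 [-0.05  0.03 -0.09]
10.68 375.5 tcp u 552.09 v 375.53 z 129.12 f lat -0.23 fwd 1.78 z 4.01 [ 0.29  0.03 -0.05]
```

```bash
python3 - <<'E'
from h import *
np.set_printoptions(precision=2,suppress=True)
yr=np.array([-np.sin(AR),np.cos(AR)]);xr=np.array([np.cos(AR),np.sin(AR)])
v=375.5; z=129.0
for dv in [3]*4:
    v-=dv; robot.servo_line([*uv(552,v,AR),z],feed=30)
    f=force(3); s=robot.observe(); p=s["tcp_pos"][:2]; print(round(s["t"],2),v,"tcp u %.2f v %.2f z %.2f"%(p@xr,p@yr,s["tcp_pos"][2]),"f lat %.2f fwd %.2f z %.2f"%(f[:2]@xr,f[:2]@yr,f[2]), s["wrist_torque"])
    if f[:2]@yr>3: break
save(viewer.read_camera("top"),"e_top.png")
im=cv2.imread("pics/e_top.png"); cv2.imwrite("pics/e1.png",cv2.resize(im[150:280,40:205],None,fx=4.6,fy=4.6,interpolation=cv2.INTER_CUBIC))
E
```

```text
10.98 372.5 tcp u 552.00 v 372.86 z 129.15 f lat -0.45 fwd 2.48 z 4.29 [ 0.56 -0.12 -0.04]
11.28 369.5 tcp u 551.86 v 370.30 z 129.15 f lat -0.35 fwd 4.51 z 4.00 [ 0.97 -0.18  0.01]
```

View pics/e1.png

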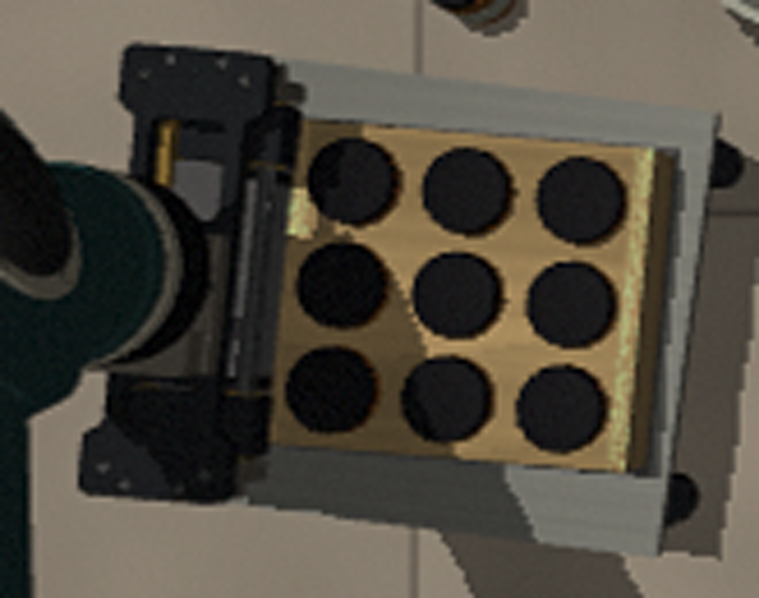

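Contact is made on both the ledge and the face, and the rack moved about 2 mm. Now I push, taking out the 2.5° yaw and 11 mm lateral offset on the way and holding about 4 N down.

```bash
cat >> h.py <<'E'
XP=np.array([np.cos(AP),np.sin(AP)]); YP=np.array([-np.sin(AP),np.cos(AP)])
U0=526.5; V0=93.9
def push(T0,T1,z,fdes,step=7,feed=28,zlim=(127.6,130.5),stop=None,gain=.05,zfix=False):
    """T=(u,v,yaw) cmd in platform-aligned coords; returns z, last T"""
    T0=np.array(T0,float);T1=np.array(T1,float); n=max(1,int(round(np.linalg.norm((T1-T0)[:2])/step)))
    for i in range(1,n+1):
        T=T0+(T1-T0)*i/n
        try: robot.servo_line([*uv(T[0],T[1],AP),z],feed=feed,rotation=rot(T[2]))
        except robot.IKError as e: print("IK",e); return z,T
        f=force(3); s=robot.observe(); p=s["tcp_pos"][:2]
        fl,ff,fz=f[:2]@XP,f[:2]@YP,f[2]
        print("t%.2f nose %.1f cmd u%.2f v%.2f z%.2f tcp u%.2f v%.2f z%.2f | lat %.1f fwd %.1f z %.1f mz %.2f"%(s["t"],p@YP-V0-10.5-165,T[0]-U0,T[1],z,p@XP-U0,p@YP,s["tcp_pos"][2],fl,ff,fz,s["wrist_torque"][2]))
        if ff>11 or fz>9: print("STOP force"); return z,T
        if stop and stop(f,s): print("stop cond"); return z,T
        if not zfix: z=float(np.clip(z+np.clip(gain*(fz-fdes),-.2,.2),*zlim))
    return z,T
E
python3 - <<'E'
from h import *
import json
p=uv(552,369.5,AR); T0=[p@XP,p@YP,AR]; print(T0)
T1=[U0,T0[1]-84,AR+(AP-AR)*84/105]; T1[0]=T0[0]+(U0-T0[0])*84/105
z,T=push(T0,T1,128.95,4.3)
json.dump([z,*map(float,T)],open("st.json","w"))
save(viewer.read_camera("top"),"f_top.png"); save(viewer.read_camera("scene"),"f_scene.png")
im=cv2.imread("pics/f_top.png"); cv2.imwrite("pics/f1.png",cv2.resize(im[140:315,60:260],None,fx=3.4,fy=3.4,interpolation=cv2.INTER_CUBIC))
E
```

```text
[np.float64(535.4944839078562), np.float64(393.03932081187315), np.float64(-0.09075712110370514)]
t11.78 nose 116.8 cmd u8.39 v386.04 z128.95 tcp u8.41 v386.20 z129.13 | lat -1.1 fwd 4.0 z 4.7 mz -0.03
t12.23 nose 109.7 cmd u7.80 v379.04 z128.97 tcp u7.87 v379.14 z129.14 | lat -1.2 fwd 3.6 z 4.9 mz 0.01
t12.68 nose 102.7 cmd u7.20 v372.04 z129.00 tcp u7.30 v372.08 z129.11 | lat -0.7 fwd 4.1 z 4.9 mz 0.05
t13.13 nose 95.7 cmd u6.60 v365.04 z129.03 tcp u6.66 v365.12 z129.11 | lat -0.5 fwd 3.6 z 4.7 mz 0.03
t13.58 nose 88.7 cmd u6.00 v358.04 z129.05 tcp u6.08 v358.10 z129.14 | lat -0.9 fwd 4.5 z 5.5 mz -0.03
t14.03 nose 81.6 cmd u5.40 v351.04 z129.11 tcp u5.45 v351.05 z129.14 | lat -0.5 fwd 4.7 z 4.6 mz -0.04
t14.48 nose 74.6 cmd u4.80 v344.04 z129.12 tcp u4.83 v344.03 z129.15 | lat -0.7 fwd 4.1 z 4.9 mz 0.02
t14.93 nose 67.6 cmd u4.20 v337.04 z129.15 tcp u4.24 v336.96 z129.13 | lat -0.4 fwd 4.0 z 4.7 mz -0.01
t15.38 nose 60.5 cmd u3.60 v330.04 z129.17 tcp u3.63 v329.89 z129.15 | lat -0.7 fwd 3.8 z 4.5 mz 0.01
t15.83 nose 53.5 cmd u3.00 v323.04 z129.18 tcp u2.98 v322.90 z129.11 | lat -1.1 fwd 3.3 z 4.0 mz -0.02
t16.28 nose 46.5 cmd u2.40 v316.04 z129.17 tcp u2.39 v315.91 z129.12 | lat -0.7 fwd 3.6 z 4.5 mz 0.02
t16.73 nose 39.5 cmd u1.80 v309.04 z129.18 tcp u1.77 v308.85 z129.11 | lat -0.2 fwd 3.4 z 4.1 mz 0.06
```

View pics/f1.png

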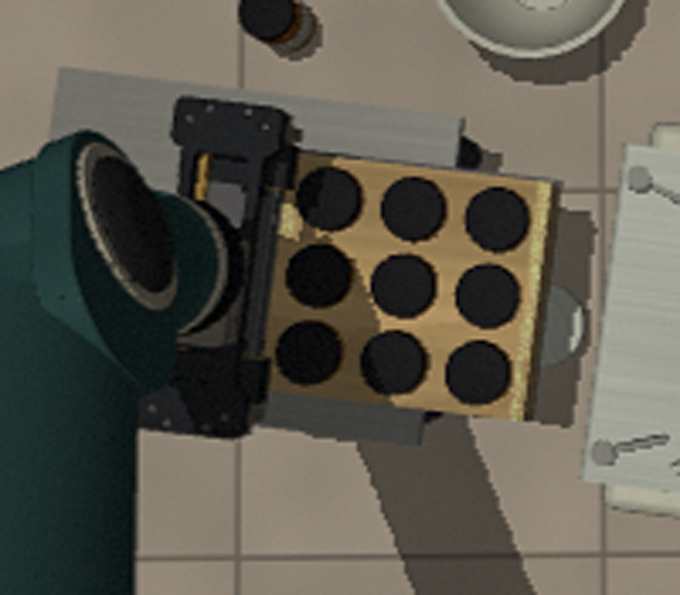

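```bash
cat > g.py <<'E'
from edges import *
import sys
def caps(fn,T,z=186.1,show=None):
    # T: tool tcp (u,v,yaw) actual; predict caps; refine by dark-blob centroid
    im=cv2.imread(fn); g=cv2.GaussianBlur(cv2.cvtColor(im,cv2.COLOR_BGR2GRAY),(3,3),0)
    a=T[2]; C=uv(T[0],T[1],AP)-uv(0,10.5+82.5,a)   # block centre
    cc=cv2.HoughCircles(cv2.resize(g,None,fx=4,fy=4,interpolation=cv2.INTER_CUBIC),cv2.HOUGH_GRADIENT_ALT if 0 else cv2.HOUGH_GRADIENT,1,50,param1=120,param2=14,minRadius=30,maxRadius=46)
    cc=(cc[0][:,:2]+.5)/4-.5
    W=np.array([px2w(c,z,"top")[:2] for c in cc]); return W,C,cc
E
python3 - <<'E'
from g import *
import json
np.set_printoptions(precision=2,suppress=True)
im=cv2.imread("pics/f_top.png")
F=lambda x,y:(60+x/3.4-.4,140+y/3.4-.4)
for n,p,q,z in(("bk_far",F(330,156),F(555,183),173.6),("bk_near",F(270,400),F(525,420),173.6),("bk_far_f1",F(330,156),F(555,183),173.6)):
    m,d,r=edge(im,p,q,"top",z,w=2.5); print(n,"ang rel",np.degrees(np.arctan2(d[1],d[0]))+90+7.68,"u-U0 %.2f"%(m[:2]@XP-U0),"v",m[:2]@YP,r)
for fn,T in(("pics/a_top.png",None),("pics/f_top.png",None)):
    W,C,cc=caps(fn,(526.5+1.77,308.85,AP))
    U=np.c_[W@XP-U0,W@YP-V0]
    print(fn); print(np.c_[cc,U][np.argsort(cc[:,0])])
E
```

```text
bk_far ang rel 1.0903748414114816 u-U0 77.78 v 213.76586321631348 0.2580207
bk_near ang rel 0.9267090000979081 u-U0 -72.46 v 225.09247827487147 0.19550502
bk_far_f1 ang rel 1.0903748414114816 u-U0 77.78 v 213.76586321631348 0.2580207
pics/a_top.png
[[ 110.    234.25  -36.88  257.88]
 [ 113.    211.25   11.48  258.58]
 [ 115.    189.     58.24  261.12]
 [ 135.75  236.25  -34.23  204.09]
 [ 138.    143.25  160.18  226.99]
 [ 138.    213.5    13.43  206.13]
 [ 140.    191.25   60.21  208.55]
 [ 160.5   238.5   -32.36  152.26]
 [ 162.5   215.5    15.77  154.77]
 [ 165.    193.25   62.71  156.03]
 [ 219.5   235.5   -10.59   30.91]
 [ 352.    145.75  212.84 -222.04]
 [ 430.75   92.75  347.45 -375.35]
 [ 547.5    97.25  370.1  -624.6 ]]
pics/f_top.png
[[ 138.    143.    160.7   227.07]
 [ 156.25  198.     50.48  172.82]
 [ 175.75  246.25  -44.34  118.5 ]
 [ 178.5   223.5     3.42  119.3 ]
 [ 181.25  201.     50.89  120.03]
 [ 200.5   248.75  -42.98   66.59]
 [ 203.    226.5     3.69   67.64]
 [ 206.    204.25   50.71   67.66]
 [ 314.    144.5   205.16 -141.84]
 [ 352.    146.    212.31 -222.1 ]
 [ 430.75   92.75  347.45 -375.35]
 [ 547.75   97.5   369.63 -625.19]]
```

Caps and block edges put the rack about 3 mm off-centre at +0.7° with the nose about 38 mm short of the platform, as planned. I continue across the gap with about 5.5 N down.

```bash
python3 - <<'E'
from h import *
import json
z,*T0=json.load(open("st.json"))
z-=.1
T1=[U0-0.5,T0[1]-35,AP-np.radians(.2)]
z,T=push(T0,T1,z,5.3)
json.dump([z,*map(float,T)],open("st.json","w"))
save(viewer.read_camera("top"),"g_top.png"); save(viewer.read_camera("scene"),"g_scene.png")
im=cv2.imread("pics/g_top.png"); cv2.imwrite("pics/g1.png",cv2.resize(im[160:310,120:290],None,fx=4,fy=4,interpolation=cv2.INTER_CUBIC))
im=cv2.imread("pics/g_scene.png"); cv2.imwrite("pics/g2.png",cv2.resize(im[140:310,250:500],None,fx=3,fy=3,interpolation=cv2.INTER_CUBIC))
from g import *
np.set_printoptions(precision=2,suppress=True)
W,C,cc=caps("pics/g_top.png",T); U=np.c_[W@XP-U0,W@YP-V0]; print(np.c_[cc,U][np.argsort(cc[:,0])])
E
```

```text
t17.28 nose 32.7 cmd u1.34 v302.04 z129.07 tcp u1.32 v302.12 z129.13 | lat 0.1 fwd 4.1 z 3.9 mz 0.03
t17.73 nose 25.8 cmd u0.88 v295.04 z129.00 tcp u0.91 v295.20 z129.14 | lat -0.4 fwd 4.6 z 4.4 mz -0.02
t18.18 nose 18.9 cmd u0.42 v288.04 z128.95 tcp u0.45 v288.26 z129.10 | lat -0.3 fwd 4.9 z 4.5 mz 0.01
t18.63 nose 12.0 cmd u-0.04 v281.04 z128.91 tcp u-0.01 v281.42 z129.12 | lat 0.1 fwd 5.2 z 5.1 mz -0.07
t19.08 nose 5.1 cmd u-0.50 v274.04 z128.90 tcp u-0.43 v274.45 z129.15 | lat -0.2 fwd 4.9 z 5.5 mz -0.05
[[ 138.5   143.5   159.79  225.87]
 [ 144.    264.    -89.18  178.95]
 [ 172.75  201.5    47.59  137.54]
 [ 191.5   249.75  -47.41   84.93]
 [ 194.    227.5    -0.77   86.03]
 [ 197.5   204.5    47.93   85.26]
 [ 215.75  252.5   -46.7    33.98]
 [ 219.25  230.5    -0.3    32.82]
 [ 222.5   208.     47.29   32.3 ]
 [ 244.25  248.25  -30.43  -23.89]
 [ 312.5   143.    207.93 -138.29]
 [ 352.    146.    212.31 -222.1 ]
 [ 428.5    92.75  346.83 -370.58]
 [ 547.5    97.5   369.56 -624.66]]
```

View pics/g1.png

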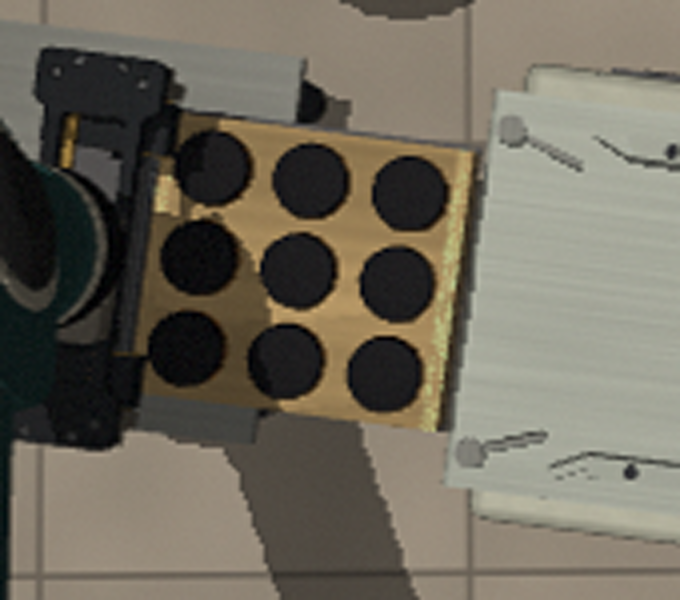

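View pics/g2.png

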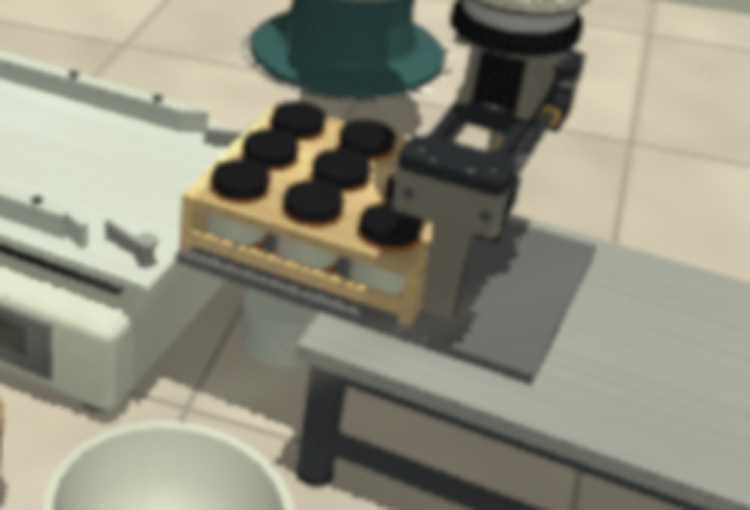

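Centred to within about 0.5 mm, yaw about 0, level, nose about 4 mm before the platform edge. Now the landing.

```bash
python3 - <<'E'
from h import *
import json
z,*T0=json.load(open("st.json"))
T1=[U0-0.3,T0[1]-20,AP-np.radians(.1)]
z,T=push(T0,T1,z,5.4,step=5)
json.dump([z,*map(float,T)],open("st.json","w"))
save(viewer.read_camera("top"),"i_top.png"); save(viewer.read_camera("scene"),"i_scene.png")
im=cv2.imread("pics/i_scene.png"); cv2.imwrite("pics/i2.png",cv2.resize(im[140:310,250:500],None,fx=3,fy=3,interpolation=cv2.INTER_CUBIC))
from g import *
np.set_printoptions(precision=2,suppress=True)
W,C,cc=caps("pics/i_top.png",T); U=np.c_[W@XP-U0,W@YP-V0]; print(U[(abs(U[:,0])<60)&(abs(U[:,1]-70)<90)])
E
```

```text
t19.56 nose 0.4 cmd u-0.45 v269.04 z128.91 tcp u-0.45 v269.80 z129.22 | lat -0.7 fwd 5.8 z 5.6 mz -0.06
t19.93 nose -4.5 cmd u-0.40 v264.04 z128.92 tcp u-0.45 v264.92 z129.25 | lat -0.2 fwd 5.7 z 5.6 mz -0.02
t20.31 nose -9.4 cmd u-0.35 v259.04 z128.93 tcp u-0.40 v259.97 z129.30 | lat -0.5 fwd 5.6 z 6.1 mz -0.03
t20.68 nose -14.6 cmd u-0.30 v254.04 z128.96 tcp u-0.37 v254.82 z129.29 | lat -0.5 fwd 5.7 z 5.9 mz 0.02
[[  0.01  13.86]
 [  0.19  66.11]
 [ 47.2   66.13]
 [-46.72  13.45]
 [ 47.08  13.23]
 [ 47.97 118.04]
 [-47.69  66.48]
 [ -0.01 117.24]]
```

View pics/i2.png

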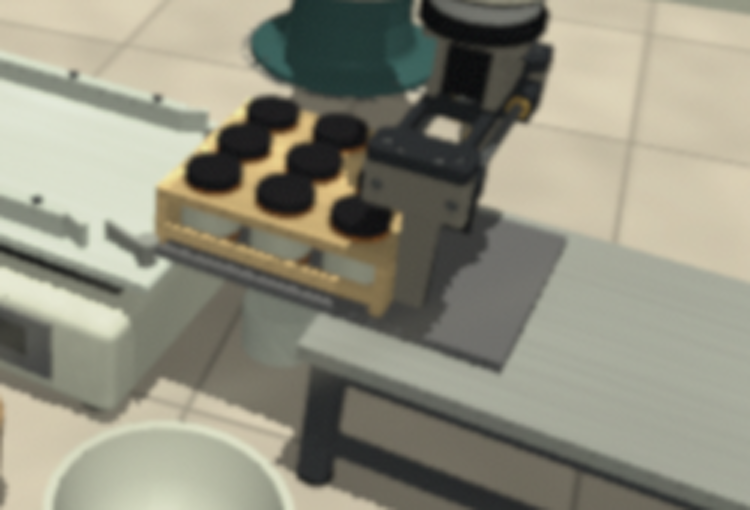

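Nose est. −15 mm and about 0.3 mm of sag at most. I go 6 mm further, then ease off in small steps while watching that the tips' height doesn't follow upward.

```bash
python3 - <<'E'
from h import *
import json
z,*T0=json.load(open("st.json"))
T1=[U0-0.3,T0[1]-6,AP-np.radians(.1)]
z,T=push(T0,T1,z,5.6,step=6)
for k in range(6):
    z+=.15
    robot.servo_line([*uv(T[0],T[1],AP),z],feed=20,rotation=rot(T[2]))
    f=force(4); s=robot.observe(); print("t%.2f z %.2f tcp %.2f fz %.1f fwd %.1f"%(s["t"],z,s["tcp_pos"][2],f[2],f[:2]@YP))
    if f[2]<1.5 or s["tcp_pos"][2]>129.75: break
json.dump([z,*map(float,T)],open("st.json","w"))
E
```

```text
t21.20 nose -20.7 cmd u-0.30 v248.04 z128.99 tcp u-0.37 v248.67 z129.25 | lat -0.3 fwd 4.6 z 5.6 mz 0.04
t21.52 z 129.14 tcp 129.29 fz 4.4 fwd 5.4
t21.83 z 129.29 tcp 129.29 fz 4.1 fwd 5.4
t22.15 z 129.44 tcp 129.26 fz 3.6 fwd 5.3
t22.47 z 129.59 tcp 129.31 fz 2.8 fwd 4.9
t22.78 z 129.74 tcp 129.36 fz 0.6 fwd 4.3
```

Landed: the force fell to 0.6 N while the tip height stayed put. Pushing on with the tips just off the ledge.

```bash
python3 - <<'E'
from h import *
import json
z,*T0=json.load(open("st.json")); z=129.75
T1=[U0-0.3,T0[1]-28,AP-np.radians(.1)]
z,T=push(T0,T1,z,0.3,step=7,zfix=True)
json.dump([z,*map(float,T)],open("st.json","w"))
save(viewer.read_camera("top"),"j_top.png")
im=cv2.imread("pics/j_top.png"); cv2.imwrite("pics/j1.png",cv2.resize(im[160:310,150:320],None,fx=4,fy=4,interpolation=cv2.INTER_CUBIC))
from g import *
np.set_printoptions(precision=2,suppress=True)
W,C,cc=caps("pics/j_top.png",T); U=np.c_[W@XP-U0,W@YP-V0]; print(U[(abs(U[:,0])<60)&(abs(U[:,1]-40)<90)])
E
```

```text
t23.23 nose -29.7 cmd u-0.30 v241.04 z129.75 tcp u-0.67 v239.71 z129.39 | lat -0.3 fwd 0.7 z 1.0 mz 0.06
t23.68 nose -36.2 cmd u-0.30 v234.04 z129.75 tcp u-0.42 v233.19 z129.62 | lat 0.3 fwd 0.4 z -0.4 mz 0.03
t24.13 nose -42.4 cmd u-0.30 v227.04 z129.75 tcp u-0.43 v227.03 z129.71 | lat 0.3 fwd 3.6 z -1.9 mz 0.06
t24.58 nose -49.7 cmd u-0.30 v220.04 z129.75 tcp u-0.34 v219.72 z129.71 | lat 0.5 fwd 2.6 z -1.8 mz 0.01
[[ -0.04  30.74]
 [ 47.49  30.74]
 [ 47.25 -21.12]
 [-47.67 -20.36]
 [  0.75 -20.87]
 [ 48.19  83.18]
 [-47.47  31.77]]
```

View pics/j1.png

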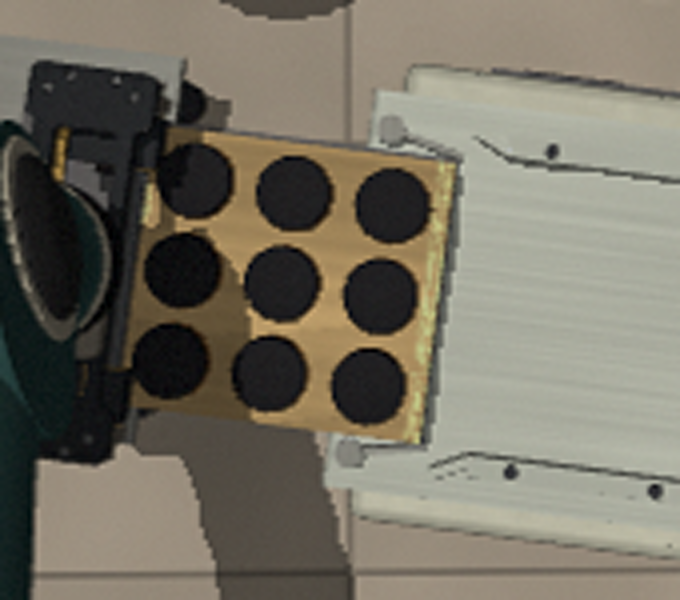

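```bash
python3 - <<'E'
from h import *
import json
z,*T0=json.load(open("st.json"))
T1=[U0-0.2,T0[1]-104,AP]
z,T=push(T0,T1,z,0.3,step=8,feed=30,zfix=True,stop=lambda f,s: f[:2]@YP>8.5)
json.dump([z,*map(float,T)],open("st.json","w"))
save(viewer.read_camera("top"),"k_top.png")
im=cv2.imread("pics/k_top.png"); cv2.imwrite("pics/k1.png",cv2.resize(im[160:320,190:390],None,fx=3.7,fy=3.7,interpolation=cv2.INTER_CUBIC))
from g import *
np.set_printoptions(precision=2,suppress=True)
W,C,cc=caps("pics/k_top.png",T,z=185.5); U=np.c_[W@XP-U0,W@YP-V0]; print(U[(abs(U[:,0])<60)&(abs(U[:,1]+70)<90)])
E
```

```text
t25.10 nose -58.0 cmd u-0.29 v212.04 z129.75 tcp u-0.27 v211.37 z129.77 | lat 0.0 fwd 0.9 z -0.6 mz 0.00
t25.57 nose -65.9 cmd u-0.28 v204.04 z129.75 tcp u-0.24 v203.54 z129.77 | lat 0.3 fwd 1.3 z -0.6 mz 0.01
t26.03 nose -74.0 cmd u-0.28 v196.04 z129.75 tcp u-0.24 v195.44 z129.74 | lat 0.1 fwd 1.3 z -0.3 mz 0.07
t26.50 nose -81.9 cmd u-0.27 v188.04 z129.75 tcp u-0.28 v187.46 z129.72 | lat -0.1 fwd 1.5 z -1.2 mz 0.03
t26.97 nose -90.0 cmd u-0.26 v180.04 z129.75 tcp u-0.25 v179.40 z129.74 | lat -0.0 fwd 1.2 z -0.8 mz 0.00
t27.43 nose -97.9 cmd u-0.25 v172.04 z129.75 tcp u-0.23 v171.52 z129.76 | lat 0.0 fwd 1.7 z -0.9 mz -0.04
t27.90 nose -106.0 cmd u-0.25 v164.04 z129.75 tcp u-0.20 v163.45 z129.77 | lat -0.3 fwd 1.7 z -0.5 mz 0.05
t28.37 nose -113.9 cmd u-0.24 v156.04 z129.75 tcp u-0.22 v155.49 z129.73 | lat 0.3 fwd 1.2 z -0.5 mz 0.04
t28.83 nose -121.9 cmd u-0.23 v148.04 z129.75 tcp u-0.21 v147.47 z129.75 | lat -0.5 fwd 1.1 z -0.6 mz 0.06
t29.30 nose -129.8 cmd u-0.22 v140.04 z129.75 tcp u-0.22 v139.56 z129.75 | lat 0.0 fwd 1.5 z -0.8 mz 0.03
t29.77 nose -137.9 cmd u-0.22 v132.04 z129.75 tcp u-0.23 v131.47 z129.76 | lat -0.0 fwd 1.3 z -0.7 mz -0.02
t30.23 nose -145.7 cmd u-0.21 v124.04 z129.75 tcp u-0.16 v123.69 z129.77 | lat 0.1 fwd 1.7 z -1.1 mz 0.10
t30.70 nose -153.7 cmd u-0.20 v116.04 z129.75 tcp u-0.18 v115.67 z129.76 | lat 0.0 fwd 2.0 z -0.7 mz 0.01
[[  48.13 -123.17]
 [  47.92  -71.83]
 [   0.74 -124.37]
 [ -47.14 -124.07]
 [   0.93  -72.04]
 [  48.75  -20.36]
 [ -45.98  -71.21]]
```

View pics/k1.png

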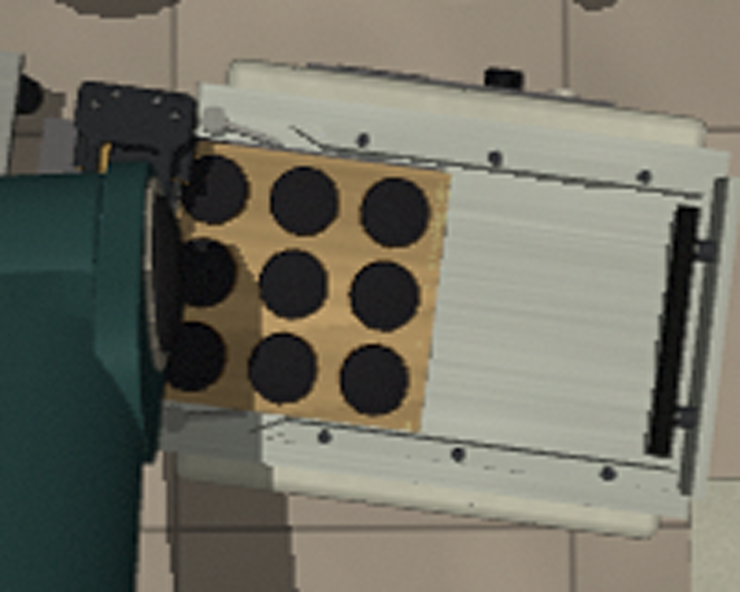

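The rack is fully between the guides, about 0.6 mm off-centre and level. Next is the approach to the clamp bar.

```bash
python3 - <<'E'
from h import *
import json
z,*T0=json.load(open("st.json"))
T1=[U0-0.2,T0[1]-126,AP]
z,T=push(T0,T1,z,0.3,step=9,feed=32,zfix=True,stop=lambda f,s: f[:2]@YP>5.5)
json.dump([z,*map(float,T)],open("st.json","w"))
save(viewer.read_camera("top"),"l_top.png"); save(viewer.read_camera("scene"),"l_scene.png")
im=cv2.imread("pics/l_top.png"); cv2.imwrite("pics/l1.png",cv2.resize(im[160:320,210:400],None,fx=3.7,fy=3.7,interpolation=cv2.INTER_CUBIC))
im=cv2.imread("pics/l_scene.png"); cv2.imwrite("pics/l2.png",cv2.resize(im[90:270,160:380],None,fx=3.3,fy=3.3,interpolation=cv2.INTER_CUBIC))
E
```

```text
t31.23 nose -162.7 cmd u-0.20 v107.04 z129.75 tcp u-0.18 v106.66 z129.77 | lat -0.1 fwd 1.9 z -0.7 mz 0.04
t31.72 nose -171.7 cmd u-0.20 v98.04 z129.75 tcp u-0.16 v97.68 z129.77 | lat 0.4 fwd 1.7 z -1.0 mz 0.04
t32.20 nose -180.7 cmd u-0.20 v89.04 z129.75 tcp u-0.19 v88.73 z129.76 | lat 0.1 fwd 1.8 z 0.1 mz -0.02
t32.68 nose -189.6 cmd u-0.20 v80.04 z129.75 tcp u-0.20 v79.78 z129.75 | lat 0.9 fwd 1.7 z -0.3 mz 0.03
t33.17 nose -198.7 cmd u-0.20 v71.04 z129.75 tcp u-0.20 v70.73 z129.76 | lat 0.3 fwd 2.5 z -0.5 mz 0.06
t33.65 nose -207.6 cmd u-0.20 v62.04 z129.75 tcp u-0.20 v61.80 z129.74 | lat -0.2 fwd 2.5 z -0.1 mz -0.02
t34.13 nose -216.6 cmd u-0.20 v53.04 z129.75 tcp u-0.21 v52.81 z129.74 | lat -0.3 fwd 2.7 z -0.6 mz -0.03
t34.62 nose -225.6 cmd u-0.20 v44.04 z129.75 tcp u-0.18 v43.80 z129.75 | lat 0.6 fwd 2.4 z -0.1 mz 0.10
t35.10 nose -234.6 cmd u-0.20 v35.04 z129.75 tcp u-0.21 v34.83 z129.75 | lat 0.5 fwd 2.8 z -0.1 mz -0.02
t35.58 nose -243.5 cmd u-0.20 v26.04 z129.75 tcp u-0.21 v25.85 z129.76 | lat 0.7 fwd 2.5 z 0.2 mz 0.04
t36.07 nose -252.6 cmd u-0.20 v17.04 z129.75 tcp u-0.20 v16.83 z129.74 | lat 0.3 fwd 2.2 z -0.4 mz 0.01
t36.55 nose -261.6 cmd u-0.20 v8.04 z129.75 tcp u-0.21 v7.84 z129.73 | lat 0.4 fwd 2.3 z -0.1 mz 0.06
t37.03 nose -270.5 cmd u-0.20 v-0.96 z129.75 tcp u-0.20 v-1.15 z129.74 | lat 0.2 fwd 2.8 z 0.3 mz 0.02
t37.52 nose -279.5 cmd u-0.20 v-9.96 z129.75 tcp u-0.23 v-10.11 z129.74 | lat 0.4 fwd 2.7 z 0.3 mz 0.07
```

View pics/l1.png

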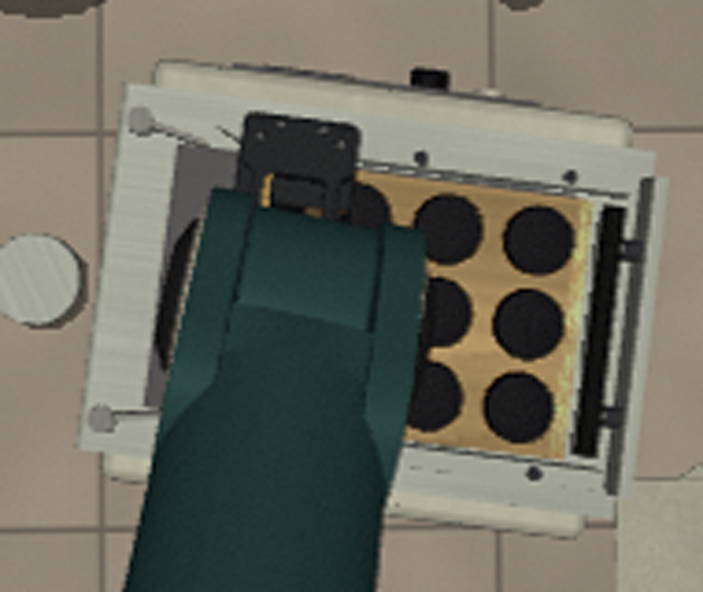

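View pics/l2.png

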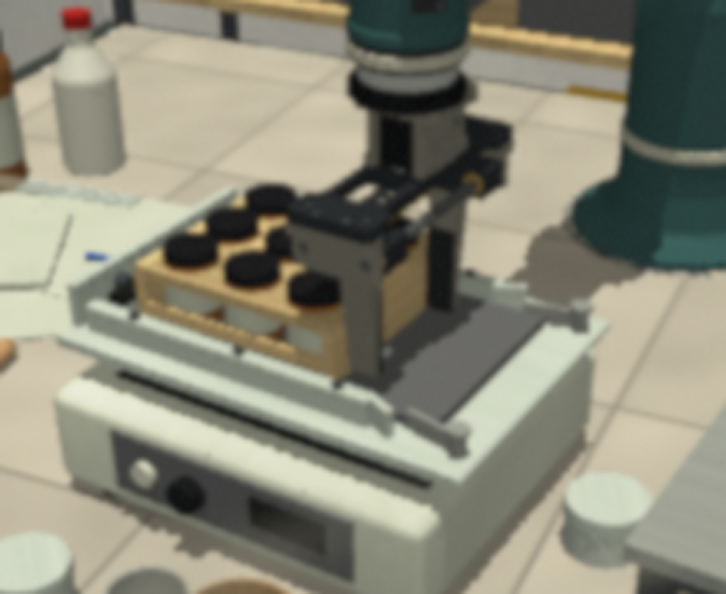

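```bash
python3 - <<'E'
from h import *
import json
z,*T=json.load(open("st.json"))
v=T[1]; c0=None; base=[]
for k in range(22):
    v-=1.5 if c0 is None else .6
    robot.servo_line([*uv(T[0],v,AP),z],feed=20)
    f=force(5,.015); s=robot.observe(); p=s["tcp_pos"][:2]; ff=f[:2]@YP
    print("t%.2f nose %.2f cmd v%.2f tcp v%.2f z%.2f fwd %.1f z %.1f"%(s["t"],p@YP-V0-175.5,v,p@YP,s["tcp_pos"][2],ff,f[2]))
    if c0 is None:
        if ff>4.2: c0=p@YP
        elif v<-24: print("no contact?"); break
    elif c0-p@YP>1.8 or ff>7: break
json.dump([z,T[0],v,T[2],c0],open("st.json","w"))
E
```

```text
t37.95 nose -280.34 cmd v-11.46 tcp v-10.94 z129.75 fwd 5.2 z 0.3
t38.28 nose -280.91 cmd v-12.06 tcp v-11.51 z129.73 fwd 5.2 z 0.1
t38.62 nose -281.53 cmd v-12.66 tcp v-12.13 z129.76 fwd 5.2 z 0.4
t38.95 nose -282.13 cmd v-13.26 tcp v-12.73 z129.76 fwd 5.3 z 0.1
t39.28 nose -282.72 cmd v-13.86 tcp v-13.32 z129.74 fwd 5.5 z -0.2
```

```bash
python3 - <<'E'
from h import *
import json
z,*T=json.load(open("st.json"))
v=T[1]; c0=None; base=[]
for k in range(24):
    nose=v-V0-175.5
    v-=2 if nose>-288 else .7
    robot.servo_line([*uv(T[0],v,AP),z],feed=20)
    f=force(5,.015); s=robot.observe(); p=s["tcp_pos"][:2]; ff=f[:2]@YP
    print("t%.2f nose %.2f cmd v%.2f tcp v%.2f z%.2f fwd %.1f z %.1f"%(s["t"],p@YP-V0-175.5,v,p@YP,s["tcp_pos"][2],ff,f[2]))
    if ff>7: print("bar?"); break
    if nose<-298: break
json.dump([z,T[0],v,T[2],c0],open("st.json","w"))
E
```

```text
t39.62 nose -285.04 cmd v-15.86 tcp v-15.64 z129.74 fwd 4.9 z -0.1
t39.95 nose -287.30 cmd v-17.86 tcp v-17.90 z129.73 fwd 4.5 z 0.7
t40.28 nose -289.36 cmd v-19.86 tcp v-19.96 z129.75 fwd 4.3 z 0.1
t40.62 nose -289.77 cmd v-20.56 tcp v-20.37 z129.78 fwd 4.6 z 0.0
t40.95 nose -290.41 cmd v-21.26 tcp v-21.01 z129.73 fwd 5.0 z 0.3
t41.28 nose -291.12 cmd v-21.96 tcp v-21.72 z129.76 fwd 5.3 z 0.3
t41.62 nose -291.79 cmd v-22.66 tcp v-22.39 z129.74 fwd 5.4 z 0.0
t41.95 nose -292.50 cmd v-23.36 tcp v-23.10 z129.76 fwd 4.8 z 0.1
t42.28 nose -293.21 cmd v-24.06 tcp v-23.81 z129.76 fwd 5.5 z 0.3
t42.62 nose -293.54 cmd v-24.76 tcp v-24.14 z129.76 fwd 5.8 z -0.0
t42.95 nose -293.80 cmd v-25.46 tcp v-24.40 z129.76 fwd 6.9 z 0.3
t43.28 nose -294.24 cmd v-26.16 tcp v-24.84 z129.77 fwd 7.6 z 0.4
bar?
```

Bar contact is at tip v≈−23.9. Pressing on gently towards about 4 mm.

```bash
python3 - <<'E'
from h import *
import json
z,*T=json.load(open("st.json"))
v=T[1]
for k in range(14):
    v-=.6
    robot.servo_line([*uv(T[0],v,AP),z],feed=20)
    f=force(5,.015); s=robot.observe(); p=s["tcp_pos"][:2]; ff=f[:2]@YP
    print("t%.2f nose %.2f cmd v%.2f tcp v%.2f fwd %.1f lat %.1f z %.1f mz %.2f"%(s["t"],p@YP-V0-175.5,v,p@YP,ff,f[:2]@XP,f[2],s["wrist_torque"][2]))
    if p@YP<-27.3 or ff>10.5: break
json.dump([z,T[0],v,T[2],None],open("st.json","w"))
save(viewer.read_camera("top"),"m_top.png"); save(viewer.read_camera("scene"),"m_scene.png")
im=cv2.imread("pics/m_top.png"); cv2.imwrite("pics/m1.png",cv2.resize(im[160:320,210:400],None,fx=3.7,fy=3.7,interpolation=cv2.INTER_CUBIC))
im=cv2.imread("pics/m_scene.png"); cv2.imwrite("pics/m2.png",cv2.resize(im[150:240,240:360],None,fx=6,fy=6,interpolation=cv2.INTER_CUBIC))
E
```

```text
t43.62 nose -294.64 cmd v-26.76 tcp v-25.24 fwd 8.2 lat 0.2 z 0.4 mz -0.10
t43.95 nose -295.08 cmd v-27.36 tcp v-25.68 fwd 8.9 lat 0.2 z 0.3 mz -0.17
t44.28 nose -295.55 cmd v-27.96 tcp v-26.15 fwd 8.9 lat 0.2 z 0.3 mz -0.20
t44.62 nose -296.03 cmd v-28.56 tcp v-26.63 fwd 9.4 lat 0.1 z 0.5 mz -0.15
t44.95 nose -296.45 cmd v-29.16 tcp v-27.05 fwd 8.9 lat -0.0 z 0.5 mz -0.21
t45.28 nose -297.18 cmd v-29.76 tcp v-27.78 fwd 9.0 lat 0.2 z 0.7 mz -0.22
```

View pics/m1.png

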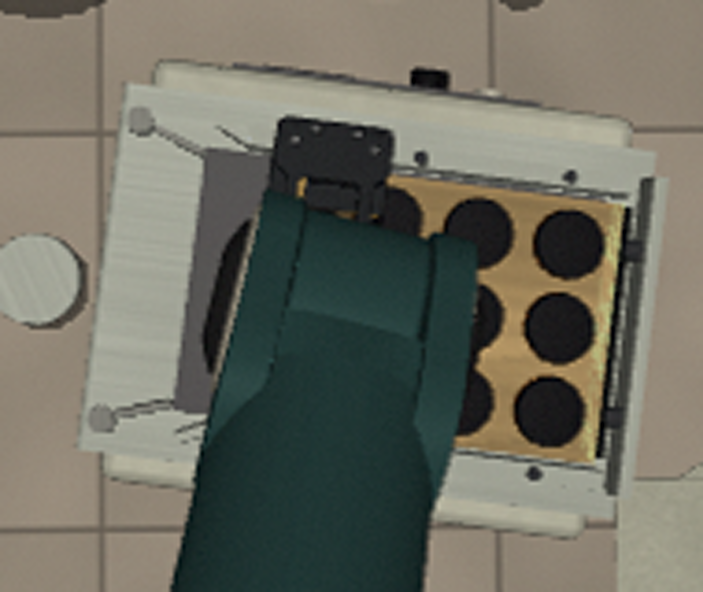

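View pics/m2.png

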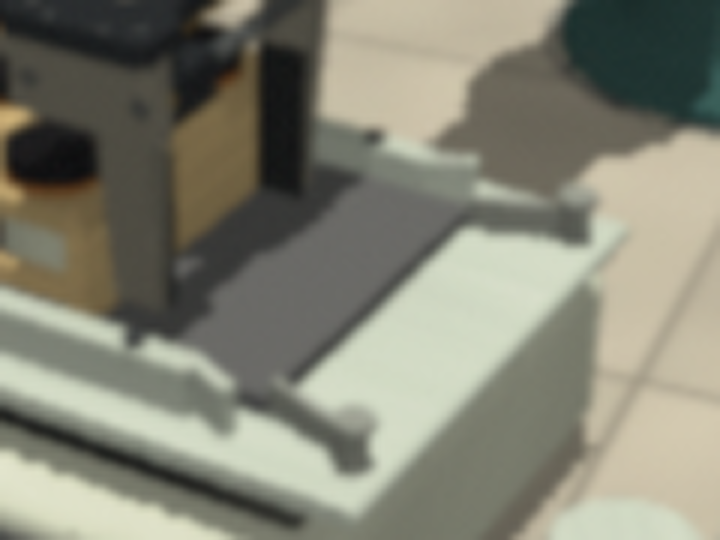

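```bash
cat > cmp.py <<'E'
import cv2,numpy as np,sys
def cmp(fs,out):
    rows=[]
    for f in fs:
        t=cv2.imread("pics/%s_top.png"%f)
        a=cv2.resize(t[183:208,240:275],None,fx=7.5,fy=7.5,interpolation=cv2.INTER_CUBIC)
        b=cv2.resize(t[258:283,228:263],None,fx=7.5,fy=7.5,interpolation=cv2.INTER_CUBIC)
        s=cv2.imread("pics/%s_scene.png"%f)
        c=cv2.resize(s[200:232,270:305],None,fx=6,fy=6)[:187]
        rows.append(np.hstack([a,b,c]))
    cv2.imwrite(out,np.vstack(rows)[:600,:800])
cmp(sys.argv[2:],sys.argv[1])
E
python3 cmp.py pics/cmp1.png a l m
```

```text
Traceback (most recent call last):
  File "cmp.py", line 12, in <module>
    cmp(sys.argv[2:],sys.argv[1])
    ~~~^^^^^^^^^^^^^^^^^^^^^^^^^^
  File "cmp.py", line 10, in cmp
    rows.append(np.hstack([a,b,c]))
                ~~~~~~~~~^^^^^^^^^
ValueError: all the input array dimensions except for the concatenation axis must match exactly, but along dimension 0, the array at index 0 has size 188 and the array at index 2 has size 187
```

```bash
sed -i 's/\[:187\]/[:188]/' cmp.py; python3 cmp.py pics/cmp1.png a l m
```

```text
(no output)
```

View pics/cmp1.png

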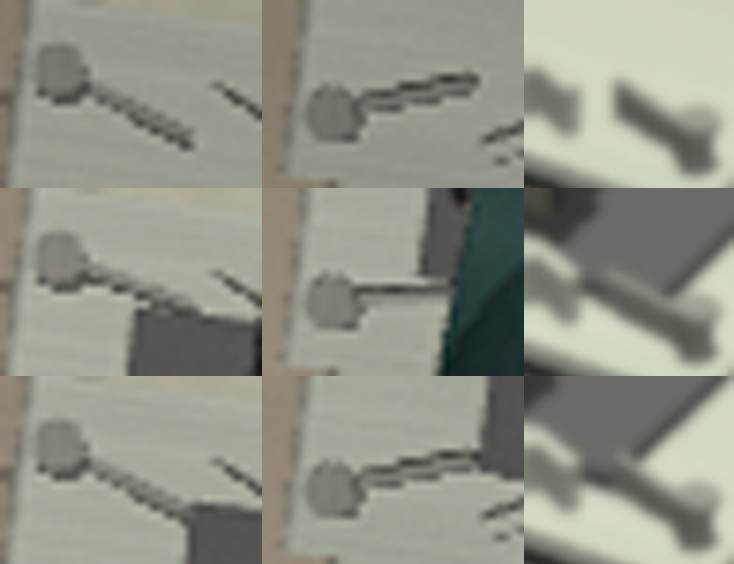

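Both catches look sprung in or nearly so; the near one is a hair ambiguous. I press about 0.5 mm more, still short of the stop, and compare again.

```bash
python3 - <<'E'
from h import *
import json
z,*T=json.load(open("st.json"))
v=T[1]
for k in range(2):
    v-=.35
    robot.servo_line([*uv(T[0],v,AP),z],feed=20)
    f=force(5,.015); s=robot.observe(); p=s["tcp_pos"][:2]; ff=f[:2]@YP
    print("t%.2f nose %.2f cmd v%.2f tcp v%.2f fwd %.1f z %.1f mz %.2f"%(s["t"],p@YP-V0-175.5,v,p@YP,ff,f[2],s["wrist_torque"][2]))
    if p@YP<-28.3 or ff>10.5: break
json.dump([z,T[0],v,T[2],None],open("st.json","w"))
save(viewer.read_camera("top"),"n_top.png"); save(viewer.read_camera("scene"),"n_scene.png")
E
python3 cmp.py pics/cmp2.png a m n
```

```text
t45.72 nose -297.56 cmd v-30.11 tcp v-28.16 fwd 9.4 z 0.6 mz -0.19
t46.05 nose -297.84 cmd v-30.46 tcp v-28.44 fwd 9.6 z 0.7 mz -0.15
```

View pics/cmp2.png

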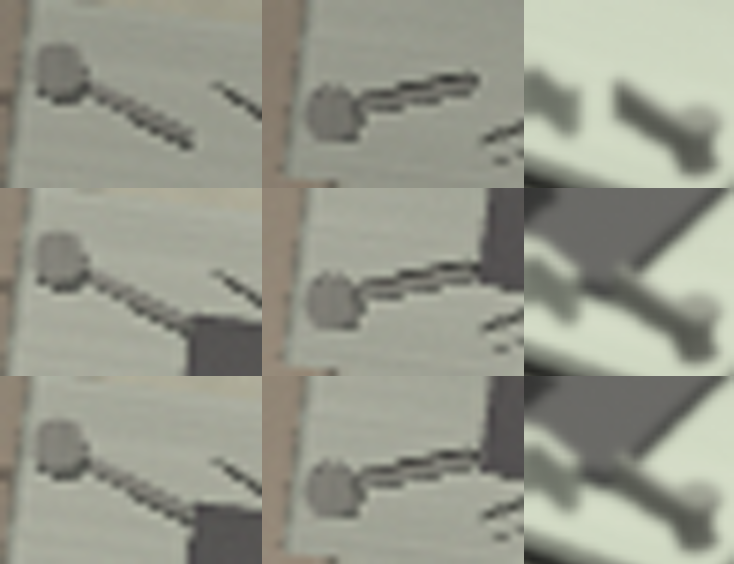

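```bash
python3 - <<'E'
from h import *
import json
z,*T=json.load(open("st.json"))
v=T[1]
for d in (1.5,1.5,3,6):
    v+=d
    robot.servo_line([*uv(T[0],v,AP),z],feed=15)
    f=force(4,.015); s=robot.observe(); p=s["tcp_pos"][:2]; print("t%.2f tcp v%.2f fwd %.1f z %.1f"%(s["t"],p@YP,f[:2]@YP,f[2]))
json.dump([z,T[0],v,T[2],None],open("st.json","w"))
save(viewer.read_camera("top"),"o_top.png"); save(viewer.read_camera("scene"),"o_scene.png")
E
python3 cmp.py pics/cmp3.png a n o
```

```text
t46.47 tcp v-28.44 fwd 6.0 z 0.4
t46.78 tcp v-28.02 fwd 2.5 z 0.1
t47.20 tcp v-24.87 fwd -0.2 z 0.3
t47.82 tcp v-18.46 fwd -0.0 z 0.0
```

View pics/cmp3.png

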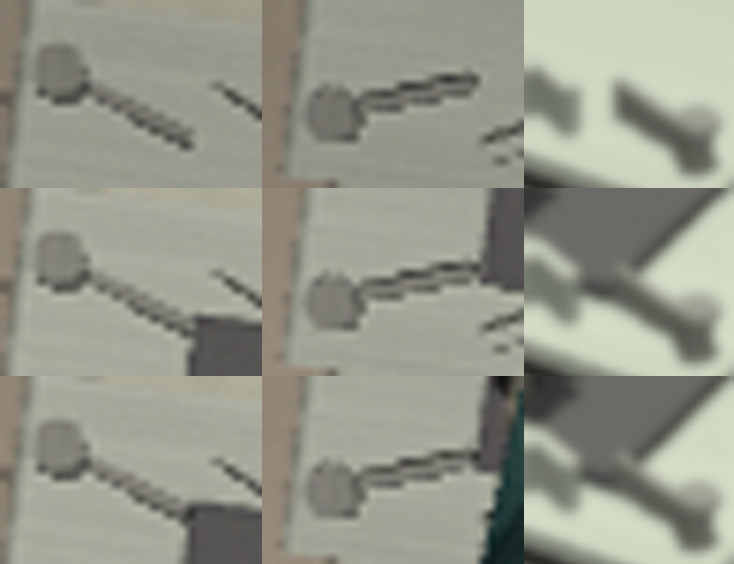

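```bash
cat > ang.py <<'E'
import cv2,numpy as np,sys
def ang(ref,cur,piv,tipdir):
    A=cv2.cvtColor(cv2.imread("pics/%s_top.png"%ref),cv2.COLOR_BGR2GRAY).astype(np.float32)
    B=cv2.cvtColor(cv2.imread("pics/%s_top.png"%cur),cv2.COLOR_BGR2GRAY).astype(np.float32)
    d=np.array(tipdir,float)/np.hypot(*tipdir); n=np.array([-d[1],d[0]])
    def patch(I,th):
        r=np.arange(5,15,.25);w=np.arange(-4.5,4.51,.25)
        c,s=np.cos(th),np.sin(th); R=np.array([[c,-s],[s,c]]); dd=R@d;nn=R@n
        X=np.array(piv)[None,None]+r[:,None,None]*dd+w[None,:,None]*nn
        return cv2.remap(I,X[...,0].astype(np.float32),X[...,1].astype(np.float32),cv2.INTER_CUBIC)
    P=patch(A,0); P=P-P.mean(); best=[]
    for th in np.arange(-.25,.2501,.005):
        Q=patch(B,th);Q=Q-Q.mean(); best.append(((P*Q).sum()/np.sqrt((P*P).sum()*(Q*Q).sum()),th))
    return max(best)
for c in sys.argv[1:]:
    print(c,"far(b)",ang("a",c,(248,192.6),(130,75)),"near(a)",ang("a",c,(237.3,272.9),(143,-35)))
E
python3 ang.py i k l m n o
```

```text
i far(b) (np.float32(0.9984827), np.float64(2.220446049250313e-16)) near(a) (np.float32(0.993681), np.float64(2.220446049250313e-16))
k far(b) (np.float32(0.43626392), np.float64(-0.12499999999999989)) near(a) (np.float32(0.6110931), np.float64(0.17500000000000038))
l far(b) (np.float32(0.48319274), np.float64(-0.1299999999999999)) near(a) (np.float32(0.49120012), np.float64(0.17000000000000037))
m far(b) (np.float32(0.99866575), np.float64(2.220446049250313e-16)) near(a) (np.float32(0.9993307), np.float64(2.220446049250313e-16))
n far(b) (np.float32(0.9987525), np.float64(2.220446049250313e-16)) near(a) (np.float32(0.9993774), np.float64(2.220446049250313e-16))
o far(b) (np.float32(0.9989065), np.float64(2.220446049250313e-16)) near(a) (np.float32(0.9988621), np.float64(2.220446049250313e-16))
```

The template match puts both catches at 0 rad since frame m, and they were 0.13–0.17 while the rack was passing. Now I withdraw upward and check the final state.

```bash
python3 - <<'E'
from h import *
import json
z,*T=json.load(open("st.json")); v=T[1]
robot.servo_line([*uv(T[0],v+8,AP),z+1.5],feed=40)
robot.servo_line([*uv(T[0],v+8,AP),300],feed=130)
robot.servo_line([*uv(T[0]-100,v+180,AP),300],feed=200)
robot.hold(.3); s=robot.observe(); print(s["t"],s["tcp_pos"],force(4))
save(viewer.read_camera("top"),"q_top.png"); save(viewer.read_camera("scene"),"q_scene.png")
from g import *
np.set_printoptions(precision=2,suppress=True)
W,C,cc=caps("pics/q_top.png",T,z=185.5); U=np.c_[W@XP-U0,W@YP-V0]; print(U[(abs(U[:,0])<60)&(abs(U[:,1]+200)<120)])
for c in("top",):
    for n in("rack","platform_entry"):
        for d in viewer.pinpoint(n,c)[:1]: print(n,d["confidence"],cam2w(d["at"],c))
for a,b in(("pics/a_top.png","pics/q_top.png"),):
    A=cv2.imread(a);B=cv2.imread(b)
    r=cv2.matchTemplate(cv2.cvtColor(B,cv2.COLOR_BGR2GRAY)[170:215,238:282],cv2.cvtColor(A,cv2.COLOR_BGR2GRAY)[175:200,243:262],cv2.TM_CCOEFF_NORMED); print("platform corner shift",cv2.minMaxLoc(r)[1],cv2.minMaxLoc(r)[3],"expect (5,5)")
E
python3 ang.py q
python3 - <<'E'
from cv2 import *
import cv2
im=cv2.imread("pics/q_top.png"); cv2.imwrite("pics/q1.png",cv2.resize(im[155:325,205:400],None,fx=3.4,fy=3.4,interpolation=cv2.INTER_CUBIC))
E
```

```text
51.1583 [444.24704952 102.58410753 299.95245552] [-0.05009851  0.03644744  0.2055578 ]
[[ -46.92 -212.63]
 [  47.92 -212.74]
 [  -0.25 -265.64]
 [   0.39 -212.68]
 [  48.17 -160.78]
 [   0.64 -160.85]
 [ -47.11 -161.49]
 [ -46.01 -265.27]
 [  48.13 -264.13]]
rack 0.59 [ 512.74 -148.17  120.52]
platform_entry 0.72 [531.6   19.39 117.8 ]
platform corner shift 0.9983033537864685 (5, 5) expect (5,5)
q far(b) (np.float32(0.99850756), np.float64(2.220446049250313e-16)) near(a) (np.float32(0.99875927), np.float64(2.220446049250313e-16))
```

View pics/q1.png

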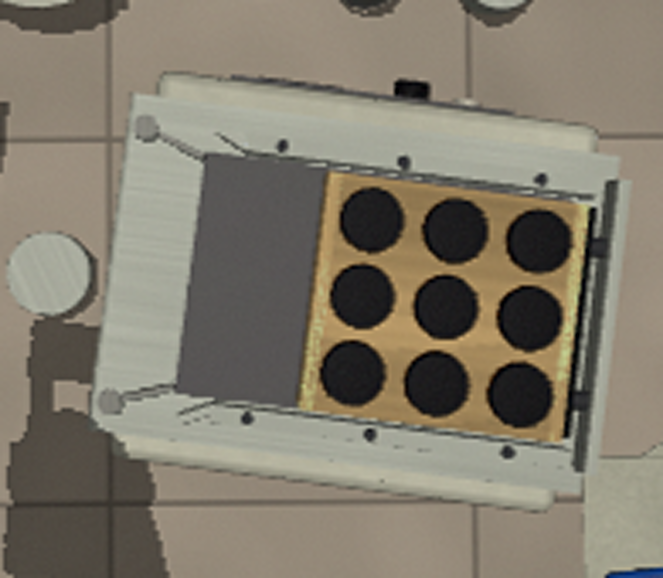

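View pics/q_scene.png

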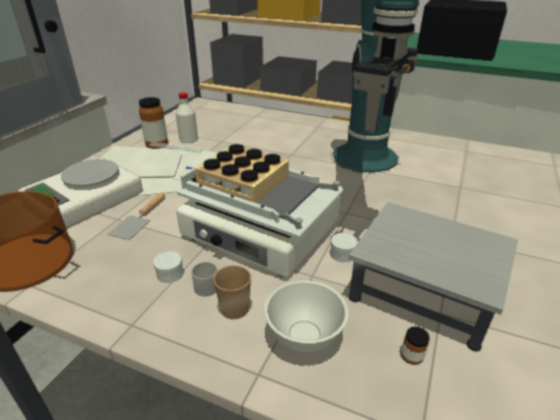

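The rack lies between the guides, against the bar, with both catches behind it. Block centre is at −212.7, so the origin is about −172.7. The platform corner has not moved and the bystanders are where they were. Handing in.

```bash
python3 -c "
from h import *
robot.job_done(); print(robot.observe()['t'])"
```

```text
the job is handed in; nothing more can be done
the job is handed in; nothing more can be done
```

The rack is seated on the shaker platform, held between the clamp bar and both catches, and I handed the job in at about 51 s; no verdict is reported.

**What I did:** I set the open fingers on the ledge, against the block's rear face, and slid the rack across the gap, taking out about 2.5° of yaw and 11 mm of sideways offset on the way. I bore down with 4–6 N until the nose had landed, which showed as the force falling while the finger height stayed put. Then I eased off and pushed it between the guides and about 4.4 mm into the bar. The push force stayed at or below 9.6 N in the readings taken between steps. I then backed off and withdrew the arm.

**Last checks (camera):**
- **Rack position:** the origin is about −172.7 mm from the entry edge, within about 1 mm of the middle, with yaw about 0. The fitted edges and jar caps are only good to 1–2 mm.
- **Catches:** both match their free, sprung-in pose (0 rad). They read 0.13–0.17 rad while the rack was passing.
- **Platform:** its corner shows no shift, to within a pixel (about 2 mm).
- **Bystanders:** they look to be where they were.
- **Contact:** the arm is clear and the contact force is about 0.

**Disagreements and gaps:**
- **Finger-based distance:** just before release it put the rack about 2 mm further in than the cameras did, which is within the calibration uncertainty plus the spring-back.
- **Platform entry:** the network's final estimate of it was about 3 mm off my edge fit, within its stated accuracy.
- **Clamp bar:** its travel was judged from force and motion and was not measured directly.

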